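Slacken the left-hand clamp in a laser cladding cell

TASK

Three clamps hold the clad ring down on the white perforated plate; one of them has a left-hand thread, engraved with a red ring and notches round the skirt of its knob. Slacken that one by turning its black bar clockwise (seen from above) until the white line on the bar points at the yellow release line on the clamp's flange, then let go of it; do not turn it the tightening way, and leave the other two clamps' knobs as they are.

Things in the scene. Friction and masses are not known exactly. Their poses are not given: they have to be found in the camera images.
- left_knob (a joint): Turn of the left-hand knob, rad; grows turning clockwise seen from above, which unscrews it. Starts at 0.05 to 0.4; bar line meets the flange's release line at 1.40 (no stop there; range -0.8 to 2.4). Stiff, 0.08 N m friction, stays where left. The thread lifts the knob 2 mm per rad. Its skirt (60 mm dia.) has a red ring and dark notches; fixed dark flange below, 92 mm dia., bears the yellow release line.
- left_grip (a point): Grip point on the left-hand knob's axis, 77 mm above the table: black bar 54 long, 16 wide (pinch across this), 36 tall, top 14 mm above the point; skirt top 28 mm below it. x: along the bar to its end with the white line, y across, z up; turns with the knob (clockwise lowers yaw). Brass ring's axis 118 mm away, its top 5 mm below this point, flank 50 to 70 mm away. White plate under clamps 20 mm thick.
- right_a_line (a point): Bystander clamp A: same build and size, but its knob's skirt is plain, no red ring, no notches (right-hand thread). This point: lined end of its bar, 27 mm out from the knob's axis, at grip height; x points outward along the bar, z up. About 204 mm between clamp axes. Do not turn it.
- right_b_line (a point): Bystander clamp B: same build and size, but its knob's skirt is plain, no red ring, no notches (right-hand thread). This point: lined end of its bar, 27 mm out from the knob's axis, at grip height; x points outward along the bar, z up. About 204 mm between clamp axes. Do not turn it.

How it is judged (in metres and radians):
At the end, for the whole second after the job is handed in: The left-hand knob has been turned clockwise so that the white line on its bar is within 0.25 rad (14 degrees) of the release line (joint between 1.15 and 1.65) and is at rest; the lined ends of the other two knobs' bars are within 12 mm of where they started (about 25 degrees) (value of joint left_knob between 1.15 and 1.65 rad and velocity of joint left_knob between -0.05 and 0.05 rad/s and distance of each of right_a_line, right_b_line from where it was at the start of the episode below 0.012 m); the robot touches nothing.
It fails at once if the left-hand knob is turned the tightening way (counter-clockwise), to below -0.15 rad (value of joint left_knob below -0.15 rad).
It fails at once if a right-hand clamp's knob is turned: its lined end moves more than 12 mm (distance of any of right_a_line, right_b_line from where it was at the start of the episode above 0.012 m).
It also fails if it takes over 32 s, if anything falls off the work surface, if the arm or the gripper's body presses on something with over 40 N, if the wrist force passes 120 N, or if a joint passes its speed limit or range.

ROBOT

A 6-joint arm with a two-finger parallel gripper is mounted at the origin on the work surface. World frame = base frame: x ahead of the robot, y to its left, z up, the work surface at z = 0. Lengths are in m, angles in degrees, forces in N, time in s.
With the tool pointing down it reaches from about 0.35 to 0.875 m from the base axis. Payload 4.2 kg.
Tool frame: the origin (TCP) lies at the very end of the fingers, on their centre line; the grasp point (between the pads) lies 19 mm behind it; z points along the fingers, y is the direction in which the jaws open and shut (so a half turn about z gives the same grasp; the last joint's range is limited). The gripper opens to 87 mm and grips with 3 to 60 N. Pads are 19 mm wide; open, the fingers measure 117 mm over their backs; the gripper's body (75 mm by 190 mm) begins 51 mm behind the grasp point.
Start: joints at [-53.308, 22.042, 0.453, 0, -68.411, -14.817], TCP at [0.233, -0.58, 0.223] pointing down, gripper open.
Joint ranges: [-179.83, 179.83], [-69.29, 118.12], [-61.27, 80.66], [-181.25, 117.63], [-171.15, -9.14], [-177.46, 177.46]. Speed limits (degrees/s): [159.86, 159.86, 180, 180, 180, 180].

INTERFACE

Orientations are given as a 3x3 rotation matrix whose columns are the frame's x, y, z axes.
In Python, from station import r, imaging gives the robot as it stands. The module is installed in compiled form; this text tells all that it offers.
- The arm moves only by the tool move_arm, never from a script. Its argument "motion" is one flat list of numbers, 7 for each row, row after row: the shift along the tool's x, y, z in units of 40 mm (1.0 is 40 mm), then the turn, a rotation vector about the tool's x, y, z in units of 5 degrees (1.0 is 5 degrees), then the gripper's target within -1 to 1 (shut at 1, half-way at 0, fully open at -1). In form: [dx, dy, dz, wx, wy, wz, gripper, dx, dy, dz, wx, wy, wz, gripper, ...]. A call has 1 to 20 rows; each row is the pose to reach, as a shift and turn from the pose measured when the call began, along the tool's axes at that moment; what a row does not reach only later rows make up. A row lasts 1/12 s, in which the tool goes at most 41.7 mm and 7.16 degrees, less where a joint would pass 70% of its speed; a pose out of reach is approached as far as the arm can. A call with a gripper value outside its range is refused whole. The fingers move at their own pace and stop on an object; the grip force is fixed at half the most. Time passes only in rows, so rows that repeat a pose let the fingers close. It gives the time, the measured TCP pose, the force and the opening at its end, in the units of the state.
- r.sense(): the state, without advancing time (a new reading comes with each control period).
- imaging.capture(name): name is "side" or "top" or "wrist"; returns the picture (384x512x3 uint8, blue, green, red); there is no depth.
- imaging.camera_params(name): a dict with "intrinsics" (3x3 intrinsics, pixels), "world_from_camera" (4x4, takes a point from camera to world coordinates). Camera axes: x right, y down, z forward; pixel columns grow to the right and rows downward; lengths in m; the calibration is good to about 2 mm. A picture is of the moment at which its call begins: read the wrist's pose just before it. camera_params takes no time and is no camera call; for the wrist camera it gives the pose at the moment of the call.
- r.finish_job(): hands the job in, once; it reports no verdict.
The state is a dict: "time_s": time; "joints": joint angles; "joint_velocities": joint speeds; "effort": joint torques, N m; "tcp_pos": TCP position; "ee_rot": TCP orientation; "wrist_force": force on the tool from outside, world axes, zero at the start; "moment": the same for the moment, N m; "gripper_width": opening from 0.0 (shut) to 1.0 (fully open).
Only numpy, scipy, OpenCV 4.12 (cv2) and the standard library are available. Lean on these libraries where they do the work, as an engineer would, in place of code of your own. Each camera call takes 0.05 s, during which the arm holds its last target.

## Working session

There is one attempt and no reset: what is moved stays moved. The work goes in short steps, Python scripts to look and compute and a tool call to move; the robot and the scene stay as the last step left them, time stands still between calls to the robot, and variables do not carry over. Pictures are saved under pics/ and viewed, and the job is handed in when it is done.

Besides the shell and the picture viewer there is one more tool, called after "Emit:" as name(argument=value, ...) on one line, values as JSON. move_arm: Moves the arm, as the interface text tells. Its arguments: {"type":"object","properties":{"motion":{"type":"array","items":{"type":"number"}}},"required":["motion"]}

```bash
mkdir -p pics
cat > h.py <<'E'
import numpy as np, cv2
from station import r, imaging
def proj(n,P):
    c=imaging.camera_params(n);K=np.array(c["intrinsics"]);T=np.linalg.inv(np.array(c["world_from_camera"]))
    p=T[:3,:3]@np.array(P)+T[:3,3];q=K@p;return q[:2]/q[2]
def back(n,uv,z,c=None):
    c=c or imaging.camera_params(n);K=np.array(c["intrinsics"]);T=np.array(c["world_from_camera"])
    d=T[:3,:3]@np.linalg.solve(K,[uv[0],uv[1],1.]);o=T[:3,3];return o+d*(z-o[2])/d[2]
E
python3 - <<'E'
from h import *
s=r.sense();print(s["time_s"],s["tcp_pos"],s["ee_rot"],s["gripper_width"])
for n in ("top","side","wrist"):
    c=imaging.camera_params(n);print(n,np.round(c["world_from_camera"],3).tolist(),np.round(c["intrinsics"],1).tolist())
    im=imaging.capture(n);cv2.imwrite(f"pics/{n}0.png",im)
E
```

```text
0.0 [ 0.2326404  -0.5794231   0.22144508] [[-9.28083618e-01 -3.72370724e-01 -9.17522621e-04]
 [-3.72371841e-01  9.28081429e-01  2.01811037e-03]
 [ 1.00050487e-04  2.21463476e-03 -9.99997543e-01]] 0.9993963277270538
top [[-0.025, -1.0, 0.009, 0.54], [-0.999, 0.025, 0.027, 0.036], [-0.027, -0.008, -1.0, 0.757], [0.0, 0.0, 0.0, 1.0]] [[363.3, 0.0, 258.7], [0.0, 363.3, 201.6], [0.0, 0.0, 1.0]]
side [[-0.838, -0.408, 0.363, 0.296], [-0.545, 0.644, -0.536, 0.42], [-0.015, -0.647, -0.762, 0.651], [0.0, 0.0, 0.0, 1.0]] [[395.6, 0.0, 262.8], [0.0, 395.6, 195.5], [0.0, 0.0, 1.0]]
wrist [[-0.372, 0.884, 0.284, 0.154], [0.928, 0.354, 0.115, -0.611], [0.001, 0.307, -0.952, 0.385], [0.0, 0.0, 0.0, 1.0]] [[288.7, 0.0, 256.5], [0.0, 288.7, 188.7], [0.0, 0.0, 1.0]]
```

View pics/top0.png

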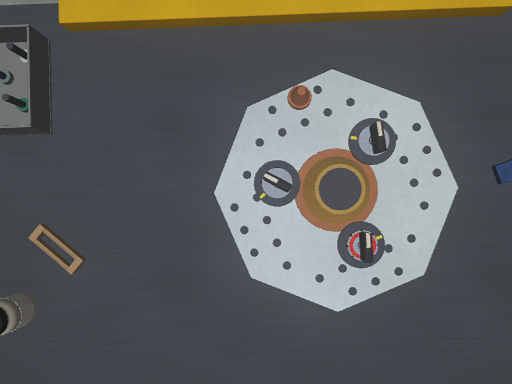

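View pics/side0.png

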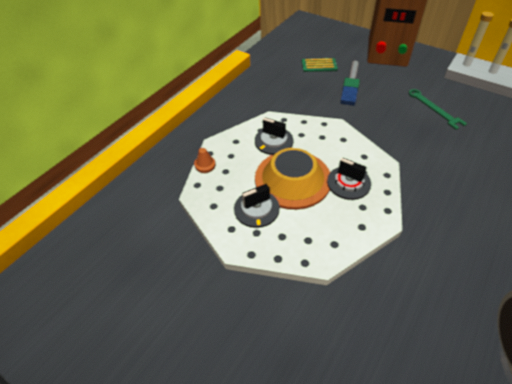

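View pics/wrist0.png

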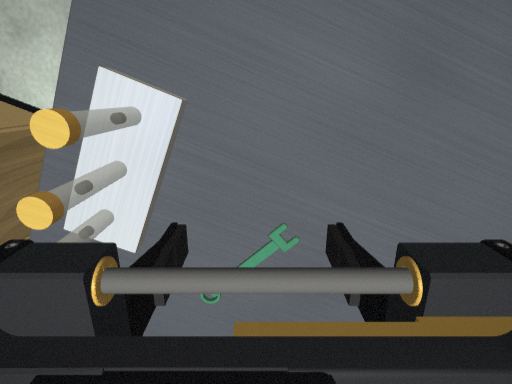

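The top view shows the red-ringed knob at about (363,246), with the brass ring at about (340,188). The plain clamps are at about (375,140) and (277,182). I'll enlarge the crop.

Run:
```python
from h import *
im=cv2.imread("pics/top0.png");cv2.imwrite("pics/topc.png",cv2.resize(im[210:280,325:405],None,fx=8,fy=8,interpolation=cv2.INTER_CUBIC))
im=cv2.imread("pics/side0.png");cv2.imwrite("pics/sidec.png",cv2.resize(im[145:210,315:385],None,fx=8,fy=8,interpolation=cv2.INTER_CUBIC))
```

```text
(no output)
```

View pics/topc.png

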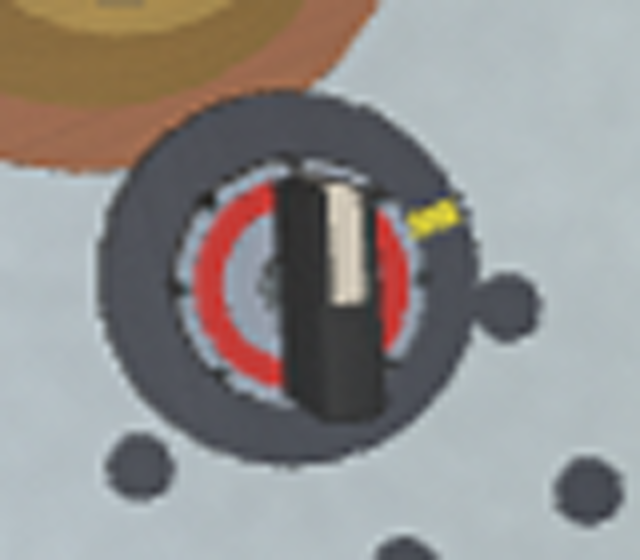

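View pics/sidec.png

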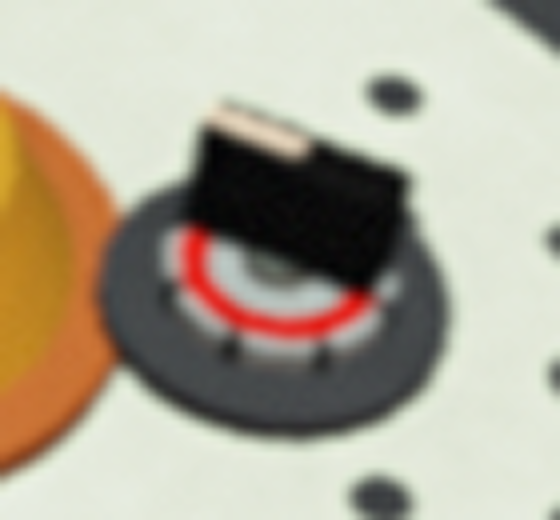

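Run:
```python
from h import *
b=lambda u,v,z:back("top",(325+u/8-.4,210+v/8-.4),z)
print("flange",b(288,278,.028),"skirt",b(303,282,.049))
e=b(350,185,.091);f=b(358,410,.091);print("bar",e,f,(e+f)/2,np.linalg.norm(e-f),np.degrees(np.arctan2(*(e-f)[1::-1])))
y1=b(410,225,.028);y2=b(460,210,.028);print("yel",y1,y2,np.degrees(np.arctan2(*(y2-y1)[1::-1])))
c=np.array(b(288,278,.028));print(np.degrees(np.arctan2(*((y1+y2)/2-c)[1::-1])))
g=lambda u,v,z:back("side",(315+u/8-.4,145+v/8-.4),z)
a=[g(*p,.091) for p in((203,122),(225,100),(410,180),(400,192))];print(a)
ring=back("top",(340,188),.072);print(ring)
for n,p in(("A",(376,138)),("B",(277,182))): print(n,back("top",p,.091))
```

```text
flange [ 0.45596482 -0.14524637  0.028     ] skirt [ 0.45733409 -0.14359072  0.049     ]
bar [ 0.48400875 -0.14411798  0.091     ] [ 0.43291988 -0.1445399   0.091     ] [ 0.45846432 -0.14432894  0.091     ] 0.05109061552049406 0.47316470489744133
yel [ 0.46847161 -0.17570825  0.028     ] [ 0.47192191 -0.18813004  0.028     ] -74.47672343979282
-68.78980865441294
[array([ 0.48248045, -0.13495804,  0.091     ]), array([ 0.48126658, -0.14502121,  0.091     ]), array([ 0.4307016, -0.1436192,  0.091    ]), array([ 0.4311054 , -0.13851062,  0.091     ])]
[ 0.56741702 -0.09877101  0.072     ]
A [ 0.65601529 -0.16259913  0.091     ]
B [0.58060629 0.01944399 0.091     ]
```

```bash
cat >> h.py <<'E'
def plan(P,yaw):
    from scipy.spatial.transform import Rotation as Ro
    s=r.sense();R=np.array(s["ee_rot"]);a=np.radians(yaw)
    x=np.array([np.cos(a),np.sin(a),0]);z=np.array([0,0,-1.]);T=np.c_[x,np.cross(z,x),z]
    print("t",s["time_s"],"shift",np.round(R.T@(np.array(P)-s["tcp_pos"])/.04,2),"rot",np.round(np.degrees(Ro.from_matrix(R.T@T).as_rotvec())/5,2),"F",np.round(s["wrist_force"],1),"j6",s["joints"][5],"w",s["gripper_width"])
E
python3 -c "
from h import *
plan([.457,-.1435,.15],-179.5)"
```

```text
t 0.15 shift [-9.26  8.03  1.81] rot [ 0.02 -0.    4.27] F [-0.4  0.5 -0.6] j6 -14.815477272753716 w 1.001775077141319
```

Emit:
move_arm(motion=[-0.66, 0.57, 0.13, 0, 0, 0.3, -1, -1.32, 1.15, 0.26, 0, 0, 0.6, -1, -1.98, 1.72, 0.39, 0, 0, 0.9, -1, -2.65, 2.29, 0.52, 0, 0, 1.2, -1, -3.31, 2.87, 0.65, 0, 0, 1.5, -1, -3.97, 3.44, 0.78, 0, 0, 1.8, -1, -4.63, 4.02, 0.9, 0, 0, 2.1, -1, -5.29, 4.59, 1.03, 0, 0, 2.4, -1, -5.95, 5.16, 1.16, 0, 0, 2.7, -1, -6.61, 5.74, 1.29, 0, 0, 3.0, -1, -7.28, 6.31, 1.42, 0, 0, 3.3, -1, -7.94, 6.88, 1.55, 0, 0, 3.6, -1, -8.6, 7.46, 1.68, 0, 0, 3.9, -1, -9.26, 8.03, 1.81, 0, 0, 4.27, -1, -9.26, 8.03, 1.81, 0.02, 0, 4.27, -1, -9.26, 8.03, 1.81, 0.02, 0, 4.27, -1])

```text
time_s: 1.48
tcp_pos: [0.4571, -0.1419, 0.1493]
ee_rot: [[-1.0, -0.013, -0.002], [-0.013, 1.0, -0.0], [0.002, -0.0, -1.0]]
wrist_force: [0.3, -0.1, 0.7]
gripper_width: 1.001
```

```bash
python3 -c "
from h import *
c=imaging.camera_params('wrist');im=imaging.capture('wrist');cv2.imwrite('pics/w1.png',im)
print(proj('wrist',[.457,-.1435,.091]),proj('wrist',[.484,-.1435,.091]),proj('wrist',[.43,-.1435,.091]))
plan([.457,-.1435,.061],-179.5);print(r.sense()['tcp_pos'])
cv2.imwrite('pics/s1.png',imaging.capture('side'))"
```

```text
[255.50862277 204.38120515] [255.20559117 234.10052836] [255.83350268 172.5191456 ]
t 1.5333 shift [-0.01 -0.02  2.21] rot [-0.   -0.02  0.03] F [ 0.8  0.7 -0.6] j6 -91.52941011193491 w 1.0017605091870974
[ 0.45665856 -0.14282447  0.14951477]
```

View pics/w1.png

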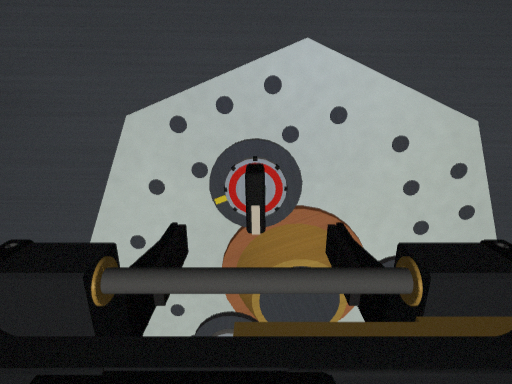

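View pics/s1.png

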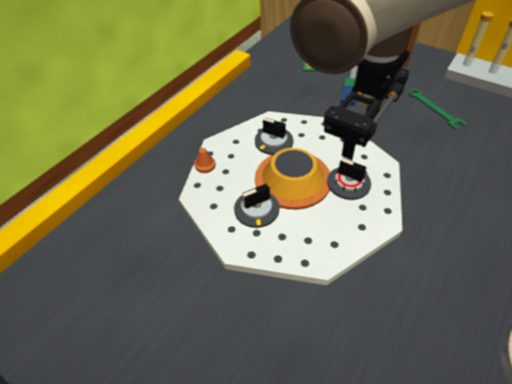

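The wrist view shows the bar centred at column 255, rows about 165–234, matching the prediction. Before descending I'll check the joint margins.

```bash
python3 -c "
from h import *
print(np.round(r.sense()['joints'],1))
im=cv2.imread('pics/w1.png');cv2.imwrite('pics/w1c.png',cv2.resize(im[130:250,200:310],None,fx=5,fy=5,interpolation=cv2.INTER_CUBIC))"
```

```text
[  2.1  11.9 -25.6   0.  -52.5 -91.5]
```

View pics/w1c.png

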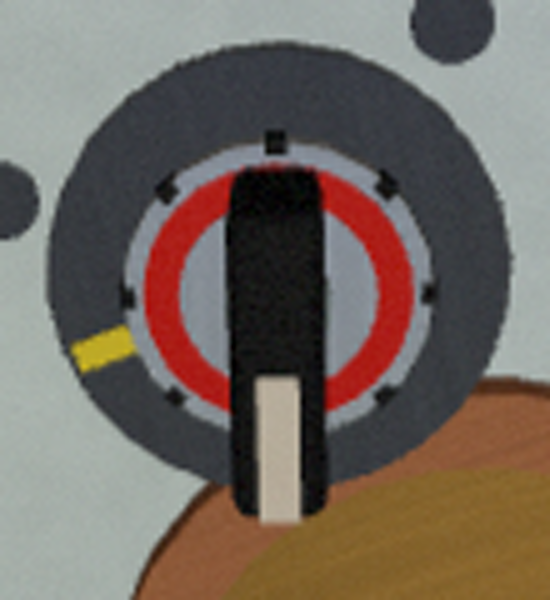

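Run:
```python
from h import *
b=lambda u,v,z:back("wrist",(200+u/5-.4,130+v/5-.4),z)
for z in(.026,.03,.034):
    L,R=b(47,270,z),b(512,270,z);T,B=b(278,42,z),b(280,490,z)
    y1,y2=b(73,358,z),b(133,338,z);ax=np.array([.457,-.1435,z]);c=(L+R)/2
    ang=lambda d:np.degrees(np.arctan2(d[1],d[0]))
    print(z,np.linalg.norm(L-R),np.linalg.norm(T-B),T[:2],B[:2],c,ang(y1-y2),ang((y1+y2)/2-ax))
e,f=b(281,515,.091),b(275,205,.091);print(e,f,ang(e-f))
```

```text
0.026 0.09655005404724665 0.097221623035078 [ 0.41157275 -0.14508136] [ 0.50878711 -0.14389228] [ 0.45863801 -0.1444113   0.026     ] -70.20404935290634 -63.235938674641666
0.03 0.09520403687945687 0.09586624343454905 [ 0.41102079 -0.14506627] [ 0.50687986 -0.14389377] [ 0.4574299  -0.14440555  0.03      ] -70.20404935290642 -64.70030589793498
0.034 0.09385801971166707 0.09451086383402016 [ 0.41046883 -0.14505117] [ 0.50497262 -0.14389525] [ 0.45622179 -0.1443998   0.034     ] -70.20404935290618 -66.2439043983661
[ 0.48245339 -0.14370855  0.091     ] [ 0.4282651  -0.14511242  0.091     ] 1.4840450312149693
```

Emit:
move_arm(motion=[-0.01, -0.02, 0.5, 0, 0, 0, -1, -0.01, -0.02, 1.0, 0, 0, 0, -1, -0.01, -0.02, 1.5, 0, 0, 0, -1, -0.01, -0.02, 1.9, 0, 0, 0, -1, -0.01, -0.02, 2.2, 0, 0, 0, -1, -0.01, -0.02, 2.2, 0, 0, 0, -1, -0.01, -0.02, 2.2, 0, 0, 0, -1])

```text
time_s: 2.17
tcp_pos: [0.4561, -0.1453, 0.0615]
ee_rot: [[-1.0, -0.008, -0.002], [-0.008, 1.0, -0.0], [0.002, -0.0, -1.0]]
wrist_force: [-0.2, 0.2, 0.4]
gripper_width: 1.004
```

Emit:
move_arm(motion=[0, 0, 0, 0, 0, 0, 1, 0, 0, 0, 0, 0, 0, 1, 0, 0, 0, 0, 0, 0, 1, 0, 0, 0, 0, 0, 0, 1, 0, 0, 0, 0, 0, 0, 1, 0, 0, 0, 0, 0, 0, 1, 0, 0, 0, 0, 0, 0, 1, 0, 0, 0, 0, 0, 0, 1, 0, 0, 0, 0, 0, 0, 1, 0, 0, 0, 0, 0, 0, 1])

```text
time_s: 3.0
tcp_pos: [0.4561, -0.1453, 0.0615]
ee_rot: [[-1.0, -0.008, -0.002], [-0.008, 1.0, -0.0], [0.002, -0.0, -1.0]]
wrist_force: [0.2, -0.1, -0.4]
gripper_width: 0.326
```

```bash
python3 -c "
from h import *
plan([.457,-.1435,.0625],-249.5);s=r.sense();print(s['tcp_pos'],s['moment'],s['joints'][5])
cv2.imwrite('pics/s2.png',cv2.resize(imaging.capture('side')[80:240,230:430],None,fx=4,fy=3.75)[:600])"
```

```text
t 3.0 shift [-0.02  0.04 -0.03] rot [-0.02 -0.02 13.99] F [ 0.2 -0.1 -0.4] j6 -91.4180525321588 w 0.32641537818262756
[ 0.45609815 -0.14530695  0.06150021] [ 0.02405521 -0.01601276 -0.04849005] -91.4180525321588
```

View pics/s2.png

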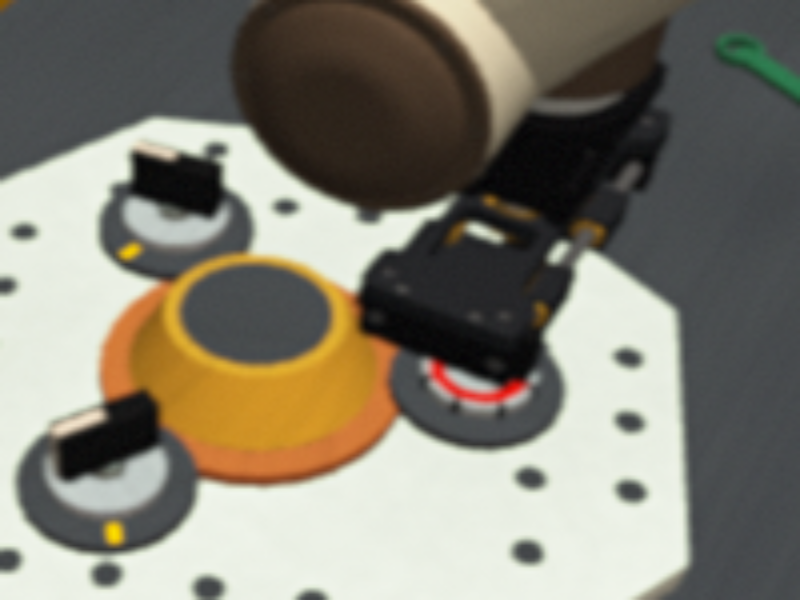

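The fingers are still closing, so I'll hold the pose.

Emit:
move_arm(motion=[0, 0.02, 0, 0, 0, 0, 1, 0, 0.04, 0, 0, 0, 0, 1, 0, 0.04, 0, 0, 0, 0, 1, 0, 0.04, 0, 0, 0, 0, 1, 0, 0.04, 0, 0, 0, 0, 1, 0, 0.04, 0, 0, 0, 0, 1])

```text
time_s: 3.55
tcp_pos: [0.4561, -0.1434, 0.0615]
ee_rot: [[-1.0, -0.008, -0.002], [-0.008, 1.0, -0.0], [0.002, 0.0, -1.0]]
wrist_force: [-0.7, 5.1, 1.7]
gripper_width: 0.187
```

```bash
python3 -c "
from h import *
plan([.457,-.1435,.0635],-249.5);s=r.sense();print(s['tcp_pos'],s['moment'],s['joints'][5])"
```

```text
t 3.55 shift [-0.02 -0.   -0.05] rot [-0.02 -0.02 13.99] F [-0.7  5.1  1.7] j6 -91.61321553974537 w 0.18668677939998615
[ 0.45612768 -0.14338725  0.06152428] [1.38032761 0.15470705 0.06573184] -91.61321553974537
```

Gripped, width 0.187 (about 16 mm). I'll turn the first half.

Emit:
move_arm(motion=[0, 0.01, 0, 0, 0, 0.7, 1, 0, 0.02, 0, 0, 0, 1.5, 1, 0, 0.03, -0.01, 0, 0, 2.3, 1, 0, 0.03, -0.01, 0, 0, 3.1, 1, 0, 0.03, -0.02, 0, 0, 3.9, 1, 0, 0.03, -0.02, 0, 0, 4.7, 1, 0, 0.03, -0.03, 0, 0, 5.5, 1, 0, 0.03, -0.03, 0, 0, 6.3, 1, 0, 0.03, -0.03, 0, 0, 7.0, 1, 0, 0.03, -0.03, 0, 0, 7.0, 1])

```text
time_s: 4.38
tcp_pos: [0.4561, -0.1428, 0.0628]
ee_rot: [[-0.823, 0.568, -0.002], [0.568, 0.823, -0.001], [0.001, -0.002, -1.0]]
wrist_force: [-0.6, -1.5, -0.1]
gripper_width: 0.184
```

```bash
python3 -c "
from h import *
plan([.457,-.1430,.0635],-249.5);s=r.sense();print(s['tcp_pos'],s['moment'],np.round(s['joints'],1))"
```

```text
t 4.3833 shift [-0.02  0.01 -0.02] rot [-0.03 -0.01  6.98] F [-0.6 -1.5 -0.1] j6 -126.8299642308335 w 0.18359745063915434
[ 0.45614364 -0.14283528  0.06279219] [-0.65659269  0.00506976 -0.08827965] [ 2.200e+00  1.890e+01 -3.170e+01  1.000e-01 -3.960e+01 -1.268e+02]
```

Forces are low. Now the second half.

Emit:
move_arm(motion=[0, 0, 0, 0, 0, 0.8, 1, 0, 0, -0.01, 0, 0, 1.6, 1, 0, 0, -0.01, 0, 0, 2.4, 1, 0, 0, -0.02, 0, 0, 3.2, 1, 0, 0, -0.02, 0, 0, 4.0, 1, 0, 0, -0.03, 0, 0, 4.8, 1, 0, 0, -0.03, 0, 0, 5.6, 1, 0, 0, -0.03, 0, 0, 6.4, 1, 0, 0, -0.03, 0, 0, 7.0, 1, 0, 0, -0.03, 0, 0, 7.0, 1, 0, 0, -0.03, 0, 0, 7.0, 1])

```text
time_s: 5.3
tcp_pos: [0.4564, -0.1427, 0.064]
ee_rot: [[-0.35, 0.937, -0.002], [0.937, 0.35, -0.001], [0.0, -0.002, -1.0]]
wrist_force: [-0.4, 2.1, 0.9]
gripper_width: 0.181
```

```bash
python3 -c "
from h import *
plan([.457,-.1430,.0635],-249.5);s=r.sense();print(s['tcp_pos'],s['moment'],np.round(s['joints'],1))
im=imaging.capture('wrist');cv2.imwrite('pics/w3.png',im)"
```

```text
t 5.3 shift [-0.01  0.01  0.01] rot [-0.02 -0.    0.  ] F [-0.4  2.1  0.9] j6 -161.71296607774656 w 0.18064261228903206
[ 0.4563988  -0.14273371  0.0640089 ] [ 0.69667139 -0.04958057 -0.04005415] [   2.2   18.8  -31.6    0.   -39.7 -161.7]
```

View pics/w3.png

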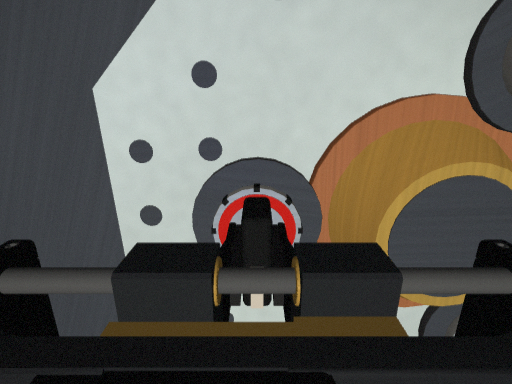

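The bar followed the jaws and its lined end is hidden under the gripper. I'll open partway, because the ring is beside one finger, then lift off.

Emit:
move_arm(motion=[0, 0, 0, 0, 0, 0, 0.1, 0, 0, 0, 0, 0, 0, 0.1, 0, 0, 0, 0, 0, 0, 0.1, 0, 0, 0, 0, 0, 0, 0.1, 0, 0, 0, 0, 0, 0, 0.1, 0, 0, 0, 0, 0, 0, 0.1, 0, 0, 0, 0, 0, 0, 0.1, 0, 0, -0.3, 0, 0, 0, 0.1, 0, 0, -0.8, 0, 0, 0, 0.1, 0, 0, -1.4, 0, 0, 0, 0.1, 0, 0, -2.0, 0, 0, 0, 0.1, 0, 0, -2.6, 0, 0, 0, 0.1, 0, 0, -3.0, 0, 0, 0, 0.1, 0, 0, -3.0, 0, 0, 0, 0.1])

```text
time_s: 6.52
tcp_pos: [0.4589, -0.143, 0.1879]
ee_rot: [[-0.351, 0.936, 0.006], [0.936, 0.351, -0.002], [-0.004, 0.005, -1.0]]
wrist_force: [0.3, 0.5, 0.3]
gripper_width: 0.448
```

```bash
python3 -c "
from h import *
im=imaging.capture('wrist');cv2.imwrite('pics/w4.png',cv2.resize(im[120:250,180:330],None,fx=4,fy=4,interpolation=cv2.INTER_CUBIC))
cv2.imwrite('pics/w4f.png',im)
cv2.imwrite('pics/s4.png',imaging.capture('side'))"
```

```text
(no output)
```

View pics/w4.png

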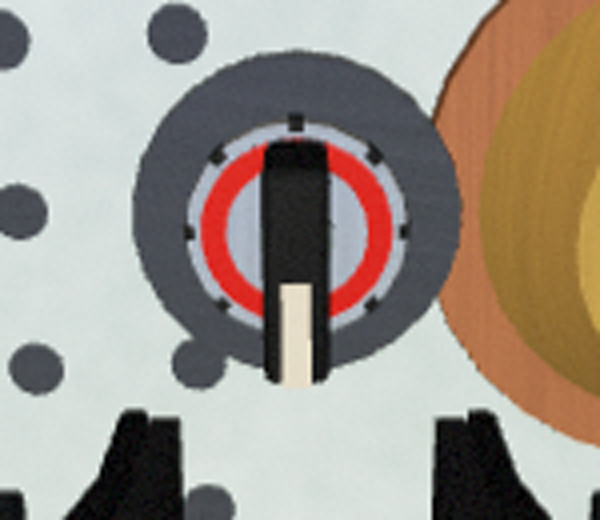

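View pics/s4.png

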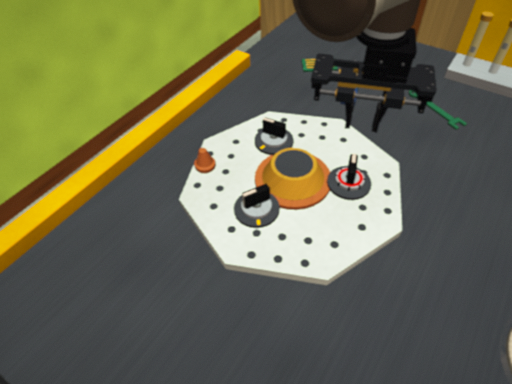

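The wrist view shows the yellow line hidden under the lined end, so they are aligned to within about 10°. I'll check with the top camera.

```bash
python3 -c "
from h import *
im=imaging.capture('top');cv2.imwrite('pics/t5.png',im)"
```

```text
(no output)
```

View pics/t5.png

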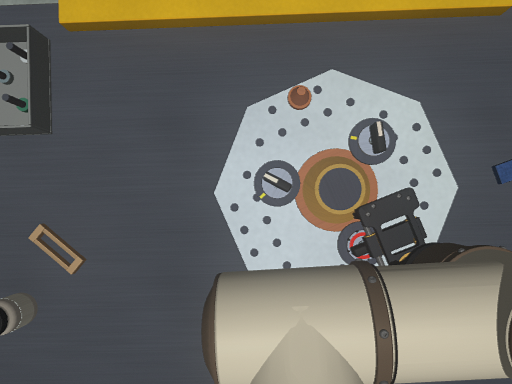

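Emit:
move_arm(motion=[-0.8, 0, 0, 0, 0, 0, 0.1, -1.6, 0, 0, 0, 0, 0, 0.1, -2.4, 0, 0, 0, 0, 0, 0.1, -3.2, 0, 0, 0, 0, 0, 0.1, -3.5, 0, 0, 0, 0, 0, 0.1, -3.5, 0, 0, 0, 0, 0, 0.1, -3.5, 0, 0, 0, 0, 0, 0.1])

```text
time_s: 7.25
tcp_pos: [0.5039, -0.2737, 0.1814]
ee_rot: [[-0.348, 0.937, -0.006], [0.937, 0.348, 0.001], [0.003, -0.006, -1.0]]
wrist_force: [-0.5, -0.1, 0.6]
gripper_width: 0.449
```

```bash
python3 -c "
from h import *
im=imaging.capture('wrist');cv2.imwrite('pics/w6.png',cv2.resize(im[0:150,180:330],None,fx=4,fy=4,interpolation=cv2.INTER_CUBIC))
im=imaging.capture('top');cv2.imwrite('pics/t6.png',im)"
```

```text
(no output)
```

View pics/w6.png

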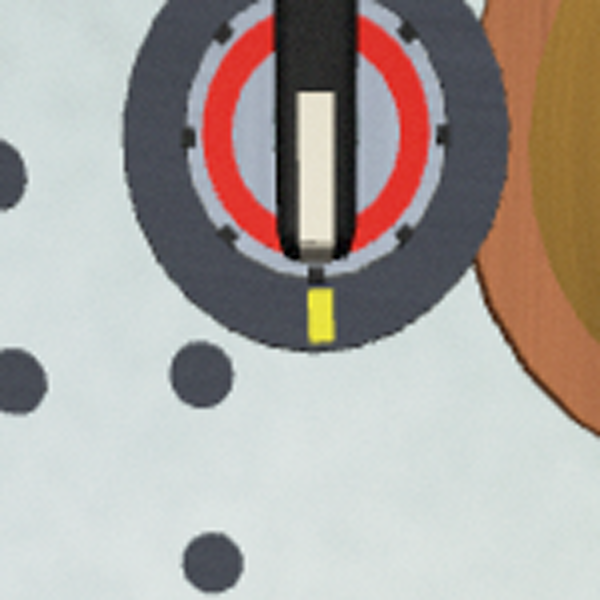

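View pics/t6.png

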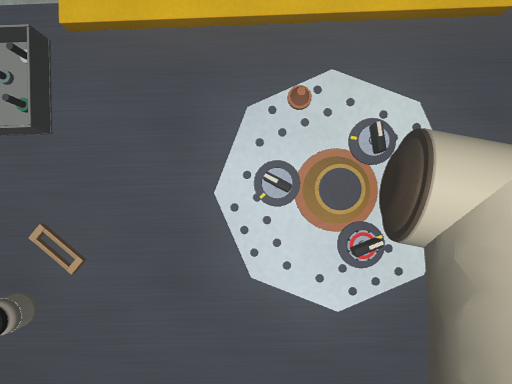

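The wrist crop shows the white line (column about 316) pointing at the yellow line (column about 320), within a few degrees. In the top view the plain knobs look unmoved.

```bash
python3 -c "
from h import *
s=r.sense();print(s['time_s'],s['wrist_force'],np.abs(s['joint_velocities']).max());print(r.finish_job())"
```

```text
7.35 [-0.07052821  0.5745354   1.16753584] 0.8510295007971078
the job is handed in; nothing more can be done
None
```

I turned the red-ringed left-hand knob about 70° clockwise, let go of it, and handed the job in at about 7.4 s. The hand-in gives no verdict, so success is judged from my own checks.

- **Turn:** I gripped the bar across its 16 mm width and turned it in two 35° halves, lifting slightly with the thread. Between moves, wrist force was at most about 5 N. I then opened the jaws only partway, because the brass ring was beside one finger, and backed off.
- **Alignment:** The last wrist picture shows the white line pointing at the yellow release line to within a few degrees (14° allowed). The final top view agrees, though the arm hid part of the plate.
- **Other clamps:** By eye in the first and last top views, the two plain knobs look unmoved; I did not measure them.
- **Robot clear:** The gripper was about 14 cm to the side of the knob and above it, and the wrist force was near zero.
- **Disagreement:** My estimates of the release line's direction ranged from −63° to −74°; I aimed for about −69.5°, and the last picture bore that out.

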